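# Tip a plaster cast onto its base and close it in the model holder

## Task

The plaster jaw cast has been left standing on its heel on the model holder. With the closed fingertips push it over onto its base, teeth up, then push the holder's red thumb plate so that the sliding jaw drives the cast up against the two stop pins and holds it snug and square between jaw and pins. Only push: never pick the cast up, do not press hard on the plaster, leave the other things on the bench alone, and finish with the hand clear.

Things in the scene. Friction and masses are not known exactly. Their poses are not given: they have to be found in the camera images.
- cast: cream plaster cast of a lower jaw, loose, 0.13 to 0.25 kg: D-shaped base 59 mm long (own x), 66 wide (y), 18 thick, teeth up to 31 mm above the underside (z). Origin: centre of the flat underside; own z points to the teeth, +x to the flat heel, -x to the rounded front. Starts standing on its heel (x down), 59 mm tall, underside facing the pins within 0.15 rad, teeth facing the jaw
- heel (a point): middle of the cast's heel edge, where heel and underside meet: 29.3 mm from the cast's origin along its +x. The heel is flat over 54 mm. The cast tips about this edge, which stays at the pad's height in a proper run
- arch_front (a point): foremost point of the cast's rounded front, on the underside, 29.7 mm from its origin; at the top while the cast stands. Pushing the front teeth 40 to 57 mm above the pad, toward the pins, tips the cast: past about 20 degrees it topples by itself and then lies some 6 to 15 mm short of the pins
- holder: model holder (surveyor table), fixed: dark round foot, ball neck, aluminium top plate 136 x 94 mm (own x -85 to 51, y -47 to 47 mm, upper face z = 53 mm) with a black rubber pad. Origin: under the foot's centre, on the bench. Own +x points from the jaw to the stop pins, roughly away from the robot (yaw within 0.5 rad)
- pad (a point): point on the pad's upper face above the holder's origin, 55 mm over the bench; axes as the holder's. The clamped cast has its origin 19.5 mm from here along +x, centred in y, and its heel at x = -10 mm
- pins (a point): point midway between the two upright stop pins with white slippery sleeves, at the pad's height, 42.5 mm from the pad point along the holder's +x. The pins are 8 mm thick, at y = -22 and +22 mm, 13 mm high above the pad; pushed by the jaw, the cast's rounded front slides in between them and centres itself
- jaw (a joint): travel of the holder's sliding jaw, m: 0 fully back (jaw face at own x = -60 mm of the holder), grows toward the pins, at most 0.056; about 0.050 with the cast clamped. Starts between 0 and 0.010. A push of about 4 N moves it, up to 3 N more with the cast in front of it; it stays where it is left
- jaw_face (a point): centre of the jaw's flat face with its white slippery lining, 50 mm wide, its top 15 mm above the pad; moves with the jaw, axes as the holder's. Closed means the cast's heel touches this face
- jaw_tab (a point): centre of the rear face of the jaw's red upright thumb plate, 27 mm behind the jaw face: 34 mm wide, 5 thick, 0.5 to 24.5 mm above the pad. Push here toward the pins, fingers on its own -x side
- glue_bottle: white glue bottle with nozzle, loose, 36 mm across, 110 mm tall, origin under its centre; a bystander
- bur_block: brown wooden block with burs in it, loose, 24 x 62 mm, 48 mm high, origin under its centre; a bystander
- wax_cup: small clear cup with amber wax, loose, 45 mm across, 36 mm high, origin under its centre; a bystander
Mind the look-alikes: they are no part of the job. Leave any black, green or purple look-alike of the cast alone.

How it is judged:
By the outcome, as a careful person would: the job done as asked, in the order asked, and still so for the second after the job is handed in, with the robot touching nothing.
It also fails if it takes over 40 s, if anything falls off the work surface, if the arm or the gripper's body presses on something with over 40 N, if the wrist force passes 120 N, or if a joint passes its speed limit or range.

## Robot

A 6-joint arm with a two-finger parallel gripper is mounted at the origin on a cart in front of the work surface, level with it; the furniture and walls round the work are solid. World frame = base frame: x ahead of the robot, y to its left, z up, the work surface at z = 0. Lengths are in mm, angles in rad, forces in N, time in s.
With the tool pointing down it reaches from about 300 to 775 mm from the base axis. Payload 14.6 kg.
Tool frame: the origin (TCP) lies between the finger pads; the fingertips stand ahead of it and the grasp point (between the pads) lies 11 mm behind it (manip.finger_overhang is the z of the fingertips in the tool frame, in mm); z points along the fingers, y is the line along which they close (so a half turn about z gives the same grasp; the last joint's range is limited). The gripper opens to 94 mm and grips with 3 to 60 N. Pads are 16 mm wide; open, the fingers measure 119 mm over their backs; the gripper's body (75 mm by 177 mm) begins 78 mm behind the grasp point.
Start: joints at [-1.227, 0.3, 1.521, -0, 1.321, -0.067], TCP at [219.631, -504.234, 213.446] pointing down, gripper open.
Joint ranges: [-3.03, 3.03], [-0.79, 2.21], [0.23, 2.52], [-1.04, 4.18], [0, 3.07], [-2.55, 2.55]. Speed limits (rad/s): [2.22, 2.22, 2.57, 3.14, 3.14, 3.14].

## Interface

Orientations are given as [roll, pitch, yaw] about the fixed x, y, z axes, in that order (R = Rz(yaw) Ry(pitch) Rx(roll)).
In Python, from cell import manip gives the robot as it stands.
- The arm moves only by the tool jog_arm, never from a script. Its argument "series" is a list of rows, each a list of 7 numbers: the shift along the world's x, y, z as a fraction of full scale, then the turn, a rotation vector about the world's x, y, z as a fraction of full scale, then the closure, from 0 (fully open) to 1 (shut). In form: [[dx, dy, dz, wx, wy, wz, fingers], ...]. A call has 1 to 8 rows; each row is the pose to reach, as a shift and turn from the pose commanded when the call began; what a row does not reach only later rows make up. Full scale, the value 1, is 120 mm for a shift and 90 degrees for a turn. A row lasts 1/12 s, in which the tool goes at most 41.7 mm and 7.16 degrees, less where a joint would pass 70% of its speed; a pose out of reach is approached as far as the arm can. A call with a number of a shift or a turn outside -1 to 1 is refused whole. A call with a gripper value outside its range is refused whole. The fingers move at their own pace and stop on an object; "grip_force" is the grip in N (left out, the last holds). Time passes only in rows, so rows that repeat a pose let the fingers close. It gives the time, the measured TCP pose, the force, the opening and the grip force at its end, in the units of the state.
- manip.read_state(): the state, without advancing time (a new reading comes with each control period).
- manip.camera(name): name is "side" or "top"; returns a dict with "frame" (400x640x3 uint8, red, green, blue), "vfov" (degrees; the focal length in pixels is half the picture's height over the tangent of half this angle, whatever the lens; pixels are square), "cx", "cy" (the principal point, pixels), "R" (3x3) and "t" (3): a world point X has camera coordinates R X + t. Camera axes: x right, y down, z forward; pixel columns grow to the right and rows downward; lengths in mm; the calibration is good to about 2 mm. A picture is of the moment at which its call begins. There is no depth.
- manip.sign_off(): hands the job in; it is judged then, once.
The state is a dict: "clock": time; "joints": joint angles; "qd": joint speeds; "effort": joint torques, N m; "eef_pos": TCP position; "eef_rot": TCP orientation; "wrist_force": force on the tool from outside, world axes, zero at the start; "moment": the same for the moment, N m; "finger_gap": finger opening in mm; "finger_force": force on a finger pad.
Only numpy, scipy, OpenCV 4.12 (cv2) and the standard library are available. Lean on these libraries where they do the work, as an engineer would, in place of code of your own. Each camera call takes 0.05 s, during which the arm holds its last target. There are 200 camera calls.

## Working session

There is one attempt and no reset: what is moved stays moved. The work goes in short steps, Python scripts to look and compute and a tool call to move; the robot and the scene stay as the last step left them, time stands still between calls to the robot, and variables do not carry over. Pictures are saved under pics/ and viewed, at most 10 in all, crops included, and the job is handed in when it is done.

Besides the shell and the picture viewer there is one more tool, called after "Emit:" by a JSON object that holds its "method" and its "body". jog_arm: Moves the arm, as the interface text tells. Its arguments: {"type":"object","properties":{"series":{"type":"array"},"grip_force":{"type":"number"}},"required":["series"]}

```bash
ls; mkdir -p pics
cat > h.py <<'E'
import numpy as np,cv2
from cell import manip
def snap(n,f):
    c=manip.camera(n); cv2.imwrite(f'pics/{f}.png',cv2.cvtColor(c['frame'],cv2.COLOR_RGB2BGR)); return c
def K(c):
    f=200/np.tan(np.radians(c['vfov'])/2); return f,c['cx'],c['cy']
def back(c,u,v,z):
    f,cx,cy=K(c);R=np.array(c['R']);t=np.array(c['t']);d=R.T@np.array([(u-cx)/f,(v-cy)/f,1]);o=-R.T@t
    return o+d*(z-o[2])/d[2]
def proj(c,X):
    f,cx,cy=K(c);p=np.array(c['R'])@np.array(X)+np.array(c['t']);return np.array([f*p[0]/p[2]+cx,f*p[1]/p[2]+cy])
E
python3 - <<'E'
from h import *
a=snap('top','t0');b=snap('side','s0')
cv2.imwrite('pics/both0.png',cv2.resize(np.vstack([cv2.imread('pics/t0.png'),cv2.imread('pics/s0.png')]),None,fx=.75,fy=.75))
for c in(a,b):print({k:c[k] for k in c if k!='frame'}, -np.array(c['R']).T@c['t'])
print(manip.read_state(),manip.finger_overhang)
E
```

```text
pics
{'vfov': 53.11944806490526, 'cx': 321.4485044330064, 'cy': 199.59153451192117, 'R': array([[ 0.01123688, -0.9999358 , -0.00145914],
       [-0.9948351 , -0.01103232, -0.10090293],
       [ 0.10088036,  0.00258543, -0.99489521]]), 't': array([-164.42473174,  540.60243312,  909.57199973])} [ 447.89995017 -160.80171672  959.23727426]
{'vfov': 54.3532723849591, 'cx': 320.79166665625667, 'cy': 197.1147711065356, 'R': array([[-0.99863069,  0.04986595, -0.01581543],
       [ 0.0369618 ,  0.45861341, -0.88786686],
       [-0.03702115, -0.88723566, -0.45982857]]), 't': array([553.59309178, 147.34186617, 790.17485882])} [576.64221679 605.89291574 502.92024494]
{'clock': 0.1, 'joints': array([-1.22656474e+00,  3.00436300e-01,  1.52151496e+00, -2.74532261e-05,
        1.32073447e+00, -6.66163873e-02]), 'qd': array([ 0.00029409, -0.00111207, -0.00149795,  0.00014645,  0.00147281,
       -0.00029275]), 'effort': array([ 1.86873745e-03, -5.32643616e+01, -3.53283978e+01,  7.09460699e-02,
        2.34522752e-02, -6.15678891e-05]), 'eef_pos': array([ 219.56564364, -504.0154272 ,  212.93339298]), 'eef_rot': array([-3.14050023e+00, -4.62300734e-05,  4.10854758e-01]), 'wrist_force': array([ 1.06455729, -1.2410426 , -0.26967075]), 'moment': array([-0.01831979, -0.00965007, -0.02239316]), 'finger_force': 0.0, 'finger_gap': 93.97915425342345} 8.0
```

View pics/t0.png

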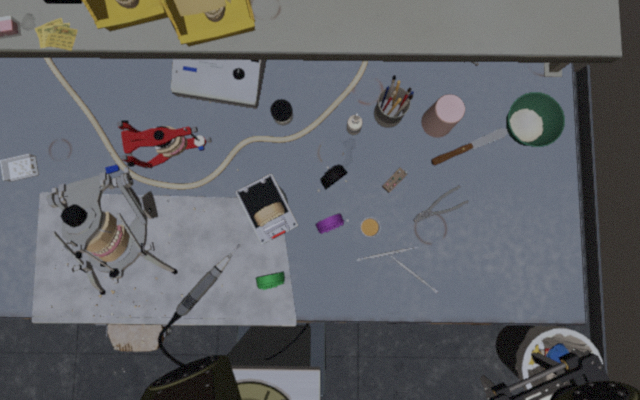

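View pics/s0.png

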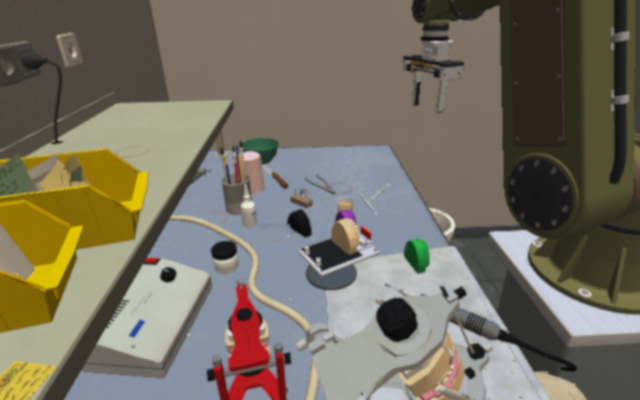

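The top view shows the holder at about (267,208), with the cream cast at (268,213) and the red tab at (278,234). In the side view the holder is at about (340,250). I'll enlarge both.

Run:
```python
from h import *
t=cv2.imread('pics/t0.png')[170:250,225:305];s=cv2.imread('pics/s0.png')[205:295,285:395]
A=cv2.resize(t,(400,400),interpolation=cv2.INTER_CUBIC);B=cv2.resize(s,None,fx=400/110,fy=400/110,interpolation=cv2.INTER_CUBIC)
o=np.zeros((400,800,3),np.uint8);o[:,:400]=A;o[:B.shape[0],400:]=B[:400,:400];cv2.imwrite('pics/c0.png',o)
```

```text
(no output)
```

View pics/c0.png

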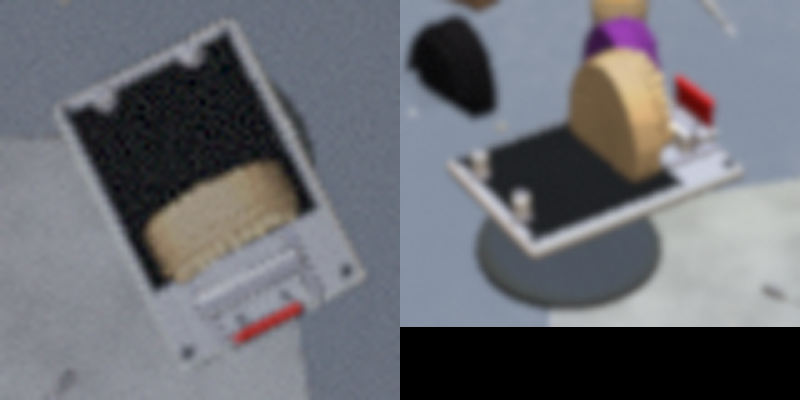

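```bash
cat >> h.py <<'E'
def T(x,y):return 225+(x+.5)/5-.5,170+(y+.5)/5-.5
def S(x,y):return 285+(x-400)/3.636,205+y/3.636
E
python3 - <<'E'
from h import *
from scipy.optimize import least_squares
a=manip.camera('top');b=manip.camera('side')
obs=[(a,T(57,108),51,47),(a,T(232,20),51,-47),(a,T(363,268),-85,-47),(a,T(185,365),-85,47),
(b,S(450,162),51,-47),(b,S(533,253),51,47),(b,S(745,172),-85,47)]
def W(p,x,y,z):
    c,s=np.cos(p[2]),np.sin(p[2]);return [p[0]+c*x-s*y,p[1]+s*x+c*y,z]
def r(p,o):return np.concatenate([proj(c,W(p,x,y,53))-np.array(uv) for c,uv,x,y in o])
for o in (obs[:4],obs[4:],obs):
    s=least_squares(r,[450,-50,.4],args=(o,),loss='soft_l1');print(s.x,s.fun.round(1))
p=s.x
def H(X):
    c,s=np.cos(p[2]),np.sin(p[2]);d=np.array(X[:2])-p[:2];return np.array([c*d[0]+s*d[1],-s*d[0]+c*d[1]]).round(1)
print('tab top rear corners',H(back(a,*T(235,342),79.5)),H(back(a,*T(303,312),79.5)))
print('tab side',H(back(b,*S(677,75),79.5)),H(back(b,*S(714,103),79.5)))
print('heel edge',H(back(b,*S(572,128),55)),H(back(b,*S(635,180),55)))
print('jaw top face edge', H(back(a,*T(197,300),70)),H(back(a,*T(293,252),70)))
print('cast top far edge', [H(back(a,*T(*q),z)) for q,z in (((145,235),85),((205,178),112),((250,163),112),((290,175),85))])
print('teeth', [H(back(a,*T(*q),110)) for q in((200,245),(250,215),(280,205))])
E
```

```text
[535.8314963  -25.29090072   6.78334189] [-1.6 -0.5  0.  -2.   1.4  0.8  0.   1. ]
[530.6869196  -21.13580053 -12.09074341] [-0.9 -0.3 -0.1  0.3  1.3 -0.3]
[ 5.32894104e+02 -2.39601976e+01  4.97112296e-01] [-2.2  0.7 -0.5 -0.8  0.7  2.2 -0.7  2.3 -2.2 -0.7 -0.6 -0.5 -0.2 -1.7]
tab top rear corners [-84.2  15.7] [-86.5 -16.7]
tab side [-84.1 -14.2] [-83.6  20.3]
heel edge [-24.6 -32. ] [-25.9  28. ]
jaw top face edge [-59.2  23.2] [-60.2 -24.2]
cast top far edge [array([-24.7,  28.7]), array([-18.5,  -8.2]), array([-21.8, -28. ]), array([-30.9, -39.5])]
teeth [array([-42.7,   6.8]), array([-41.3, -17.8]), array([-43.4, -31. ])]
```

The yaw is about 0.49 rad, the holder is near (533,-24), and the cast heel is at x ≈ -25 and roughly square. Moving in with the fingers closed.

Emit:
{"method": "jog_arm", "body": {"series": [[0.25, 0.45, 0, 0, 0, 0.025, 1], [0.5, 0.9, 0, 0, 0, 0.05, 1], [0.5, 0.9, 0, 0, 0, 0.05, 1], [0.5, 0.9, 0, 0, 0, 0.05, 1], [0.5, 0.9, 0, 0, 0, 0.05, 1]], "grip_force": 20}}

```text
clock: 0.62
eef_pos: [280.4, -395.2, 213.8]
eef_rot: [3.141, -0.0, 0.492]
wrist_force: [-0.2, -1.3, -0.7]
finger_gap: 64.0
finger_force: 0.0
```

Emit:
{"method": "jog_arm", "body": {"series": [[0.25, 0.45, 0, 0, 0, 0, 1], [0.5, 0.9, 0, 0, 0, 0, 1], [0.5, 0.9, 0, 0, 0, 0, 1], [0.5, 0.9, 0, 0, 0, 0, 1], [0.5, 0.9, 0, 0, 0, 0, 1]]}}

```text
clock: 1.03
eef_pos: [340.2, -288.0, 213.6]
eef_rot: [3.141, 0.0, 0.491]
wrist_force: [-0.7, -0.5, 0.7]
finger_gap: 30.8
finger_force: 0.0
```

Emit:
{"method": "jog_arm", "body": {"series": [[0.25, 0.45, 0, 0, 0, 0, 1], [0.5, 0.9, 0, 0, 0, 0, 1], [0.5, 0.9, 0, 0, 0, 0, 1], [0.5, 0.9, 0, 0, 0, 0, 1], [0.5, 0.9, 0, 0, 0, 0, 1]]}}

```text
clock: 1.45
eef_pos: [400.1, -180.5, 213.3]
eef_rot: [-3.142, 0.0, 0.491]
wrist_force: [-0.1, -1.6, -0.3]
finger_gap: 0.7
finger_force: 0.0
```

Emit:
{"method": "jog_arm", "body": {"series": [[0.23, 0.47, 0, 0, 0, 0, 1], [0.46, 0.935, 0, 0, 0, 0, 1], [0.46, 0.935, 0, 0, 0, 0, 1], [0.46, 0.935, -0.3, 0, 0, 0, 1], [0.46, 0.935, -0.6, 0, 0, 0, 1], [0.46, 0.935, -0.87, 0, 0, 0, 1], [0.46, 0.935, -0.87, 0, 0, 0, 1], [0.46, 0.935, -0.87, 0, 0, 0, 1]]}}

```text
clock: 2.12
eef_pos: [454.4, -69.8, 108.8]
eef_rot: [-3.14, 0.002, 0.487]
wrist_force: [-0.3, 0.2, 0.6]
finger_gap: 1.0
finger_force: 0.0
```

```bash
cat > look.py <<'E'
import sys
from h import *
n=sys.argv[1];a=snap('top','t'+n);b=snap('side','s'+n)
t=cv2.imread(f'pics/t{n}.png')[170:250,225:305];s=cv2.imread(f'pics/s{n}.png')[175:285,285:395]
cv2.imwrite(f'pics/c{n}.png',np.hstack([cv2.resize(i,(400,400),interpolation=cv2.INTER_CUBIC) for i in(t,s)]))
E
python3 look.py 1
```

```text
(no output)
```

View pics/c1.png

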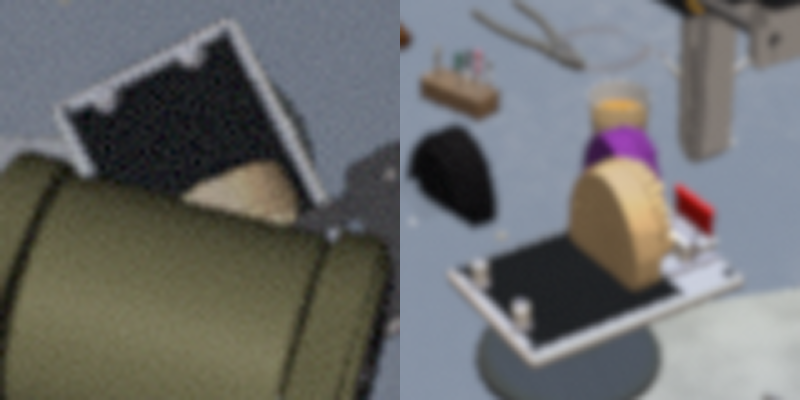

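The side view shows the cast unmoved and the fingertips hanging behind it at (705,155), above the red tab. I'll push slowly.

Emit:
{"method": "jog_arm", "body": {"series": [[0.05, 0.025, 0, 0, 0, 0, 1], [0.09, 0.05, 0, 0, 0, 0, 1], [0.12, 0.065, 0, 0, 0, 0, 1], [0.15, 0.08, 0, 0, 0, 0, 1], [0.17, 0.09, 0, 0, 0, 0, 1], [0.19, 0.1, 0, 0, 0, 0, 1], [0.205, 0.11, 0, 0, 0, 0, 1], [0.22, 0.117, 0, 0, 0, 0, 1]]}}

```text
clock: 2.88
eef_pos: [481.3, -53.8, 109.0]
eef_rot: [-3.141, 0.0, 0.49]
wrist_force: [0.1, -0.3, -0.1]
finger_gap: 0.5
finger_force: 0.4
```

Emit:
{"method": "jog_arm", "body": {"series": [[0.015, 0.008, 0, 0, 0, 0, 1], [0.03, 0.016, 0, 0, 0, 0, 1], [0.045, 0.024, 0, 0, 0, 0, 1], [0.06, 0.032, 0, 0, 0, 0, 1], [0.075, 0.04, 0, 0, 0, 0, 1], [0.09, 0.048, 0, 0, 0, 0, 1], [0.105, 0.056, 0, 0, 0, 0, 1], [0.105, 0.056, 0, 0, 0, 0, 1]]}}

```text
clock: 3.55
eef_pos: [494.1, -47.1, 109.0]
eef_rot: [-3.142, -0.0, 0.489]
wrist_force: [-0.2, -0.3, 0.7]
finger_gap: 0.8
finger_force: 0.0
```

```bash
python3 look.py 2
```

```text
(no output)
```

View pics/c2.png

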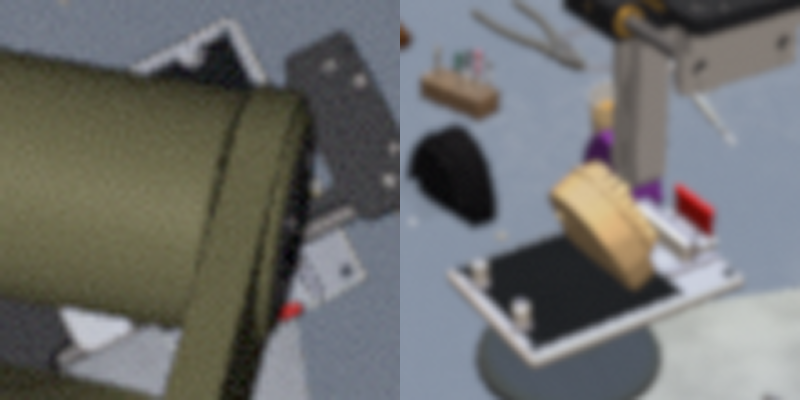

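The cast is tipping about its heel toward the pins (top edge near (570,175)). I'll keep pushing gently.

Emit:
{"method": "jog_arm", "body": {"series": [[0.015, 0.008, 0, 0, 0, 0, 1], [0.03, 0.016, 0, 0, 0, 0, 1], [0.045, 0.024, 0, 0, 0, 0, 1], [0.06, 0.032, 0, 0, 0, 0, 1], [0.075, 0.04, 0, 0, 0, 0, 1], [0.085, 0.045, 0, 0, 0, 0, 1], [0.085, 0.045, 0, 0, 0, 0, 1], [0.085, 0.045, 0, 0, 0, 0, 1]]}}

```text
clock: 4.32
eef_pos: [504.0, -41.9, 109.0]
eef_rot: [-3.142, 0.0, 0.489]
wrist_force: [0.5, -0.7, -0.5]
finger_gap: 0.3
finger_force: 0.0
```

```bash
python3 look.py 3
```

```text
(no output)
```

View pics/c3.png

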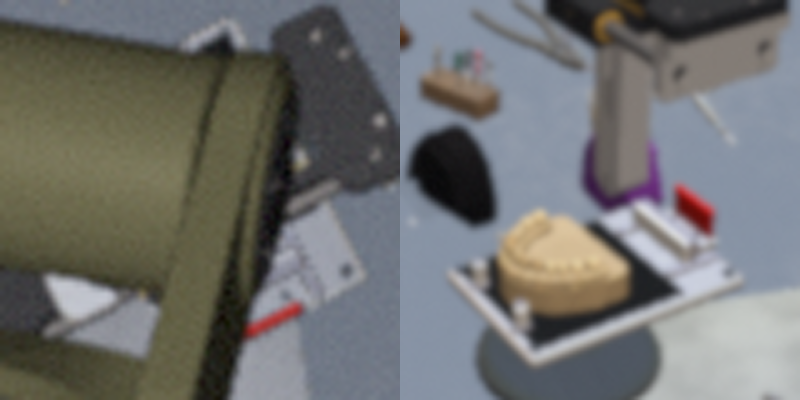

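The cast lies teeth up, just short of the pins. I'll back off and drop down behind the red tab.

Emit:
{"method": "jog_arm", "body": {"series": [[-0.1, -0.05, 0, 0, 0, 0, 1], [-0.3, -0.15, 0, 0, 0, 0, 1], [-0.515, -0.255, 0, 0, 0, 0, 1], [-0.515, -0.255, 0, 0, 0, 0, 1], [-0.515, -0.255, -0.15, 0, 0, 0, 1], [-0.515, -0.255, -0.285, 0, 0, 0, 1], [-0.515, -0.255, -0.285, 0, 0, 0, 1], [-0.515, -0.255, -0.285, 0, 0, 0, 1]]}}

```text
clock: 5.08
eef_pos: [442.1, -72.4, 74.8]
eef_rot: [-3.141, 0.001, 0.489]
wrist_force: [-0.2, -0.1, -0.0]
finger_gap: 0.4
finger_force: 0.0
```

```bash
python3 look.py 4
```

```text
(no output)
```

View pics/c4.png

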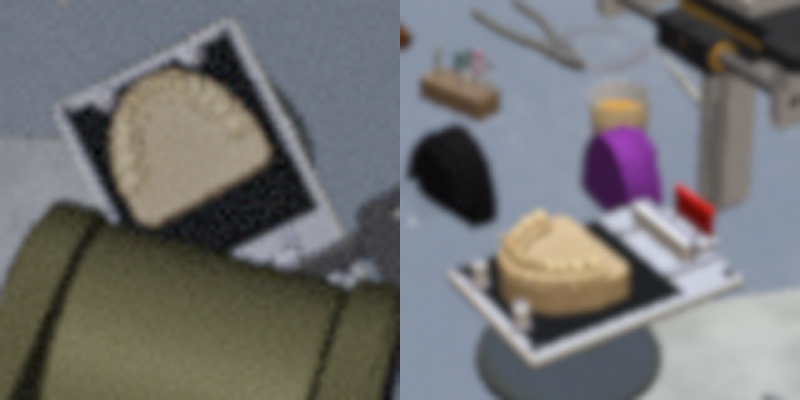

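Emit:
{"method": "jog_arm", "body": {"series": [[0.03, 0.016, 0, 0, 0, 0, 1], [0.06, 0.032, 0, 0, 0, 0, 1], [0.08, 0.043, 0, 0, 0, 0, 1], [0.1, 0.053, 0, 0, 0, 0, 1], [0.12, 0.064, 0, 0, 0, 0, 1], [0.14, 0.075, 0, 0, 0, 0, 1], [0.16, 0.085, 0, 0, 0, 0, 1], [0.18, 0.096, 0, 0, 0, 0, 1]]}}

```text
clock: 5.85
eef_pos: [464.0, -60.9, 74.9]
eef_rot: [-3.142, 0.0, 0.489]
wrist_force: [-3.4, -2.4, 3.0]
finger_gap: 0.5
finger_force: 2.1
```

Emit:
{"method": "jog_arm", "body": {"series": [[0.02, 0.011, 0, 0, 0, 0, 1], [0.04, 0.021, 0, 0, 0, 0, 1], [0.06, 0.032, 0, 0, 0, 0, 1], [0.08, 0.043, 0, 0, 0, 0, 1], [0.1, 0.053, 0, 0, 0, 0, 1], [0.12, 0.064, 0, 0, 0, 0, 1], [0.135, 0.072, 0, 0, 0, 0, 1], [0.15, 0.08, 0, 0, 0, 0, 1]]}}

```text
clock: 6.52
eef_pos: [482.0, -51.3, 74.8]
eef_rot: [3.142, 0.0, 0.489]
wrist_force: [-2.8, -2.9, 3.1]
finger_gap: 0.3
finger_force: 2.1
```

```bash
python3 look.py 5
```

```text
(no output)
```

View pics/c5.png

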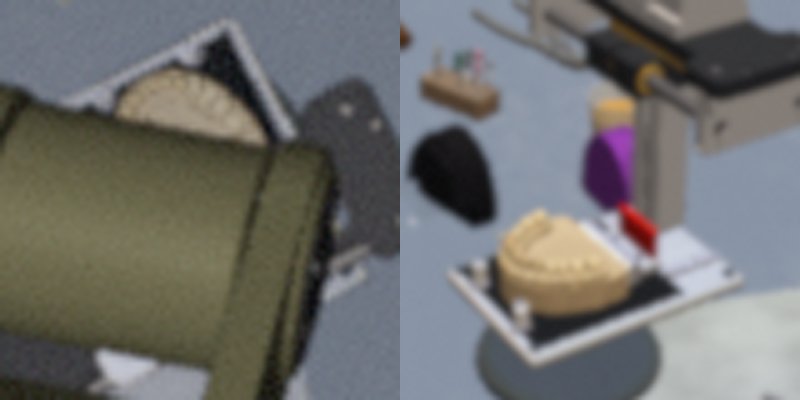

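The jaw (tab now near (637,230)) is close to the heel, at about 4 N. I'll slow down.

Emit:
{"method": "jog_arm", "body": {"series": [[0.009, 0.005, 0, 0, 0, 0, 1], [0.018, 0.01, 0, 0, 0, 0, 1], [0.027, 0.014, 0, 0, 0, 0, 1], [0.036, 0.019, 0, 0, 0, 0, 1], [0.045, 0.024, 0, 0, 0, 0, 1], [0.054, 0.029, 0, 0, 0, 0, 1], [0.06, 0.032, 0, 0, 0, 0, 1], [0.066, 0.035, 0, 0, 0, 0, 1]]}}

```text
clock: 7.28
eef_pos: [489.7, -47.0, 74.7]
eef_rot: [-3.141, 0.0, 0.489]
wrist_force: [-4.5, -1.0, 1.3]
finger_gap: 0.4
finger_force: 2.3
```

Emit:
{"method": "jog_arm", "body": {"series": [[0.006, 0.003, 0, 0, 0, 0, 1], [0.012, 0.006, 0, 0, 0, 0, 1], [0.016, 0.009, 0, 0, 0, 0, 1]]}}

```text
clock: 7.53
eef_pos: [491.7, -46.0, 74.8]
eef_rot: [-3.141, 0.0, 0.489]
wrist_force: [-4.2, -2.1, 1.1]
finger_gap: 0.4
finger_force: 2.4
```

Emit:
{"method": "jog_arm", "body": {"series": [[0.004, 0.002, 0, 0, 0, 0, 1], [0.008, 0.004, 0, 0, 0, 0, 1]]}}

```text
clock: 7.7
eef_pos: [492.5, -45.6, 74.7]
eef_rot: [-3.141, 0.0, 0.489]
wrist_force: [-5.8, -2.0, 2.2]
finger_gap: 0.3
finger_force: 3.1
```

Emit:
{"method": "jog_arm", "body": {"series": [[0.004, 0.002, 0, 0, 0, 0, 1], [0.008, 0.004, 0, 0, 0, 0, 1]]}}

```text
clock: 7.87
eef_pos: [492.8, -45.4, 74.7]
eef_rot: [-3.141, 0.002, 0.489]
wrist_force: [-12.5, -6.6, 6.8]
finger_gap: 0.4
finger_force: 7.1
```

```bash
python3 look.py 6
```

```text
(no output)
```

View pics/c6.png

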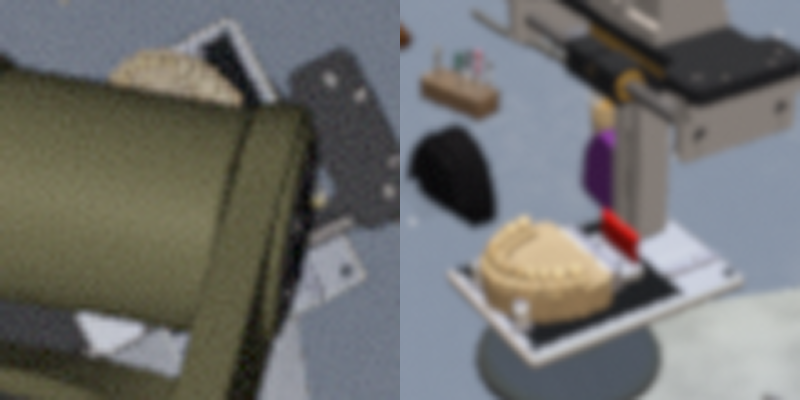

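The force jumped to 14 N, and the cast sits against the pins with the jaw on its heel. I'll back off straight and raise the hand.

Emit:
{"method": "jog_arm", "body": {"series": [[-0.03, -0.016, 0, 0, 0, 0, 1], [-0.12, -0.064, 0, 0, 0, 0, 1], [-0.35, -0.187, 0, 0, 0, 0, 1], [-0.55, -0.29, 0, 0, 0, 0, 1], [-0.55, -0.29, 0.3, 0, 0, 0, 1], [-0.55, -0.29, 0.6, 0, 0, 0, 1], [-0.55, -0.29, 0.9, 0, 0, 0, 1], [-0.55, -0.29, 1, 0, 0, 0, 1]]}}

```text
clock: 8.63
eef_pos: [429.3, -80.3, 200.0]
eef_rot: [3.136, -0.006, 0.489]
wrist_force: [0.1, -0.2, 1.0]
finger_gap: 0.1
finger_force: 0.0
```

Emit:
{"method": "jog_arm", "body": {"series": [[0, -0.3, 0, 0, 0, 0, 1], [0, -0.6, 0, 0, 0, 0, 1], [0, -0.9, 0, 0, 0, 0, 1], [0, -1, 0, 0, 0, 0, 1], [0, -1, 0, 0, 0, 0, 1], [0, -1, 0, 0, 0, 0, 1]]}}

```text
clock: 9.13
eef_pos: [427.7, -199.8, 194.7]
eef_rot: [-3.142, -0.001, 0.488]
wrist_force: [0.0, -0.2, -0.4]
finger_gap: 0.4
finger_force: 0.0
```

```bash
python3 look.py 7
```

```text
(no output)
```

View pics/c7.png

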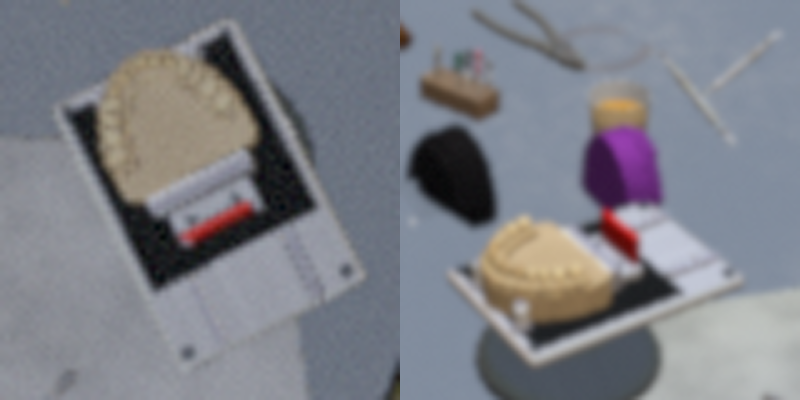

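Run:
```python
from h import *
a=manip.camera('top');p=[533.5,-24,.495]
def H(X):
    c,s=np.cos(p[2]),np.sin(p[2]);d=np.array(X[:2])-p[:2];return np.array([c*d[0]+s*d[1],-s*d[0]+c*d[1]]).round(1)
for n,q,z in(('heelL',(127,203),73),('heelR',(259,140),73),('jawL',(147,208),70),('jawR',(251,158),70),('left',(98,150),73),('right',(260,125),73),('front',(148,48),80),('tabL',(188,244),79.5),('tabR',(254,213),79.5),('plate FL',(57,108),53),('FR',(232,20),53),('NR',(363,268),53),('NL',(185,365),53)):print(n,H(back(a,*T(*q),z)))
```

```text
heelL [-7.3 31.1]
heelR [ -9.5 -33.6]
jawL [-13.   24.6]
jawR [-14.6 -26.6]
left [19.9 31.9]
right [ -3.7 -37.1]
front [49. -9.]
tabL [-36.9  14.7]
tabR [-38.2 -17.3]
plate FL [49.4 42.4]
FR [ 48.5 -46.8]
NR [-80.3 -47.7]
NL [-81.8  43.3]
```

```bash
python3 -c "
from cell import manip
print(manip.sign_off())"
```

```text
the job is handed in; nothing more can be done
None
```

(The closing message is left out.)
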